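# Wipe the cap shards off the sorting plate

## Task

Take the yellow scraper block by its grip and wipe all five orange cap shards off the steel plate into the blue catch tray at its end; the shards are sharp, so touch them only with the scraper, never with the gripper. Then stand the scraper upright, fully on the black pad it came from and let go, and leave the other things on the bench where they are.

Things in the scene. Friction and masses are not known exactly. Their poses are not given: they have to be found in the camera images.
- plate: fixed steel sorting plate 180 x 200 mm on a grey pedestal; flat top 45 mm above the origin (centre of the underside, on the worktop). Its y runs along the 200 mm length, -100 to +100 mm; both y ends are open. Lips 5 mm wide, 6 mm high along the other two edges (x = +-85 to +-90 mm)
- tray: fixed blue open catch tray, 190 (x) x 140 (y) x 28 mm high, walls 3 mm; origin: centre of its underside, axes parallel to the plate's. Its centre is 160 mm from the plate's along the plate's y, at either end (it changes), so 10 mm of it lies under the plate's end: what is pushed off that end falls in
- pad: fixed flat black rubber parking pad, 180 (x) x 140 (y) x 12 mm with a thin white border line, at the other end of the plate from the tray; origin: centre of its underside, axes parallel to the plate's
- scraper: loose yellow scraper block with black foot, 0.2 kg, standing on the pad; origin: centre of its underside, z up. Blade: 130 mm along its x, 36 along y, 0 to 23 mm high. Grip rib on top: 64 mm along x, 24 thick along y, 23 to 71 mm high; grip it across y. Same after half a turn. Turned up to 0.3 rad from the plate's axes
- chip0: a shard of broken orange tube cap, a bent chip about 17 x 8 mm and 8 mm high, 12 g, lying on the plate top; origin at the centre of its underside. All start within 45 mm of the plate's centre along its x and its y
- chip1: a shard of broken orange tube cap, a bent chip about 17 x 8 mm and 8 mm high, 12 g, lying on the plate top; origin at the centre of its underside. All start within 45 mm of the plate's centre along its x and its y
- chip2: a shard of broken orange tube cap, a bent chip about 17 x 8 mm and 8 mm high, 12 g, lying on the plate top; origin at the centre of its underside. All start within 45 mm of the plate's centre along its x and its y
- chip3: a shard of broken orange tube cap, a bent chip about 17 x 8 mm and 8 mm high, 12 g, lying on the plate top; origin at the centre of its underside. All start within 45 mm of the plate's centre along its x and its y
- chip4: a shard of broken orange tube cap, a bent chip about 17 x 8 mm and 8 mm high, 12 g, lying on the plate top; origin at the centre of its underside. All start within 45 mm of the plate's centre along its x and its y
- timer: bystander: grey-white lab timer 68 x 68 x 19 mm on the worktop at the left; origin at the centre of its underside
- masking_tape: bystander: roll of beige masking tape, 100 mm across, 25 mm high, on the worktop at the right; origin at the centre of its underside
- petri_dish: bystander: closed clear dish, 90 mm across, 14 mm high, on the worktop behind the plate; origin at the centre of its underside
Not all that is in view belongs to the job. Of the things that look like the scraper, the smaller one is meant.

How it is judged:
By the outcome, as a careful person would: the job done as asked, in the order asked, and still so for the second after the job is handed in, with the robot touching nothing.
It also fails if it takes over 42 s, if anything falls off the work surface, if the arm or the gripper's body presses on something with over 40 N, if the wrist force passes 120 N, or if a joint passes its speed limit or range.

## Robot

A 6-joint arm with a two-finger parallel gripper is mounted at the origin on a cart in front of the work surface, level with it; the furniture and walls round the work are solid. World frame = base frame: x ahead of the robot, y to its left, z up, the work surface at z = 0. Lengths are in m, angles in degrees, forces in N, time in s.
With the tool pointing down it reaches from about 0.4 to 0.825 m from the base axis. Payload 7 kg.
Tool frame: the origin (TCP) lies at the very end of the fingers, on their centre line; the grasp point (between the pads) lies 19 mm behind it (r.hold_point_z is the distance from the TCP to the grasp point, in m); z points along the fingers, y is the direction in which the jaws open and shut (so a half turn about z gives the same grasp; the last joint's range is limited). The gripper opens to 88 mm and grips with 3 to 60 N. Pads are 19 mm wide; open, the fingers measure 130 mm over their backs; the gripper's body (78 mm by 193 mm) begins 47 mm behind the grasp point.
Start: joints at [93.57, 20.546, 0.682, 0, -70.136, -16.507], TCP at [0.151, 0.658, 0.227] pointing down, gripper open.
Joint ranges: [-176.03, 176.03], [-82.01, 121.73], [-58.28, 71.71], [-173.87, 95.51], [-174.79, -0.11], [-173.66, 173.66]. Speed limits (degrees/s): [136.94, 136.94, 172.46, 180, 180, 180].

## Interface

Orientations are given as [roll, pitch, yaw] about the fixed x, y, z axes, in that order (R = Rz(yaw) Ry(pitch) Rx(roll)).
In Python, from plant import r gives the robot as it stands. The module is installed in compiled form; this text tells all that it offers.
- The arm moves only by the shell command python3 -m inch 'ROWS' [FORCE]. ROWS is text: rows parted by semicolons, each of 7 numbers parted by spaces: the shift along the tool's x, y, z in m, then the turn, a rotation vector about the tool's x, y, z in rad, then the opening, from 0 (shut) to 1 (fully open). In form: tx ty tz ax ay az jaw; .... A call has 1 to 20 rows; each row shifts and turns the commanded pose from where the row before left it, along the tool's axes as they then stand; what a row does not reach is not made up. A row lasts 1/12 s, in which the tool goes at most 41.7 mm and 7.16 degrees, less where a joint would pass 70% of its speed; a pose out of reach is approached as far as the arm can. A call with a gripper value outside its range is refused whole. The fingers move at their own pace and stop on an object; FORCE is the grip in N (left out, the last holds). Time passes only in rows, so rows that do not move let the fingers close. It gives the time, the measured TCP pose, the force and the opening at its end, in the units of the state.
- r.get_state(): the state, without advancing time (a new reading comes with each control period).
- r.capture(name): name is "side" or "top" or "wrist"; returns the picture (400x640x3 uint8, red, green, blue); there is no depth.
- r.camera_params(name): a dict with "vfov" (degrees; the focal length in pixels is half the picture's height over the tangent of half this angle, whatever the lens; pixels are square), "cx", "cy" (the principal point, pixels), "R" (3x3) and "t" (3): a world point X has camera coordinates R X + t. Camera axes: x right, y down, z forward; pixel columns grow to the right and rows downward; lengths in m; the calibration is good to about 2 mm. A picture is of the moment at which its call begins: read the wrist's pose just before it. camera_params takes no time and is no camera call; for the wrist camera it gives the pose at the moment of the call.
- r.close_job(): hands the job in, once; it reports no verdict.
Trained networks look in the newest picture that a camera, given by its name, has taken for a name from the list of things; names that differ only in an ending like _2 or _b are one class to them, and where a whole thing is asked for, a point or a joint stands for the part that bears it (a point fixed in the world has none). Each returns a list of dicts, best first, with "p" (0 to 1); they miss things now and then, are a little off and sometimes report something else, mostly with a low value. They report only what shows in the picture. A call takes as long as a camera call. They do not tell look-alikes from the thing itself.
- r.recognise(target, camera): "xy" ([column, row] in pixels, amid what is visible of it).
The state is a dict: "time_s": time; "joints": joint angles; "qd": joint speeds; "joint_torque": joint torques, N m; "tcp_pos": TCP position; "eef_rot": TCP orientation; "contact_force": force on the tool from outside, world axes, zero at the start; "moment": the same for the moment, N m; "gripper_width": finger opening in m.
Only numpy, scipy, OpenCV 4.12 (cv2) and the standard library are available. Lean on these libraries where they do the work, as an engineer would, in place of code of your own. Each camera call takes 0.05 s, during which the arm holds its last target.

## Working session

There is one attempt and no reset: what is moved stays moved. The work goes in short steps, Python scripts to look and compute and a shell command to move; the robot and the scene stay as the last step left them, time stands still between calls to the robot, and variables do not carry over. Pictures are saved under pics/ and viewed, and the job is handed in when it is done.

```bash
mkdir -p pics; ls
python3 - <<'E'
from plant import r
import cv2
s=r.get_state(); print(s)
for n in("top","side"):
    im=r.capture(n); cv2.imwrite(f"pics/{n}0.png",cv2.cvtColor(im,cv2.COLOR_RGB2BGR))
    p=r.camera_params(n); print(n,p)
print(r.hold_point_z)
E
```

```text
pics
{'time_s': 0.0, 'joints': array([ 9.35710361e+01,  2.05928171e+01,  6.32460181e-01, -2.03574009e-02,
       -7.01343075e+01, -1.65073885e+01]), 'qd': array([0.09727121, 0.0187324 , 0.03396796, 0.01514298, 0.04653259,
       0.06298832]), 'joint_torque': array([ 4.82715659e-04, -5.82709765e+01,  2.93049985e+01,  6.99693114e+00,
        6.85519277e-03, -1.65815354e-04]), 'tcp_pos': array([0.15102111, 0.6573835 , 0.22559635]), 'eef_rot': array([ 1.79903799e+02, -8.55232833e-03, -1.29432788e+01]), 'contact_force': array([ 0.89291624, -0.53205861,  0.10559366]), 'moment': array([ 0.04440224, -0.02278666,  0.00018975]), 'gripper_width': 0.0877811885219749}
top {'vfov': 54.11088600981008, 'cx': 327.77145949442934, 'cy': 203.0753886633476, 'R': array([[ 0.02774503, -0.99961344,  0.0017825 ],
       [-0.9920778 , -0.02775435, -0.12252079],
       [ 0.1225229 ,  0.00163096, -0.99246435]]), 't': array([-0.01179562,  0.55596664,  1.38243378])}
side {'vfov': 53.59376414583499, 'cx': 320.187597254376, 'cy': 196.29686474167545, 'R': array([[-0.98885905, -0.14735244, -0.02109592],
       [-0.06943915,  0.58199212, -0.81022428],
       [ 0.13166618, -0.79973272, -0.5857402 ]]), 't': array([0.54524784, 0.08865636, 1.07931083])}
0.0188
```

View pics/top0.png

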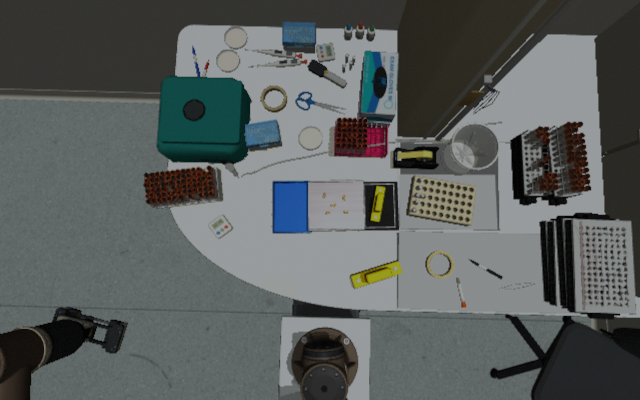

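View pics/side0.png

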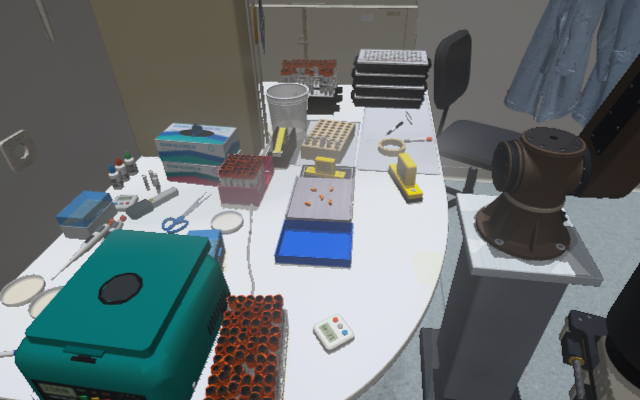

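The top picture shows the blue tray at (290,206), the plate at (337,206) with five orange chips, and the black pad at (381,205). Two things look like the scraper: a yellow block on the pad at (377,203), and a longer one on the worktop at (375,274). A black-and-yellow object at (415,157) looks different from both. The smaller block on the pad fits the description. I'll confirm it in an enlarged crop.

```bash
cat > h.py <<'E'
import numpy as np, cv2
from plant import r
def K(p):
    f=200/np.tan(np.radians(p['vfov'])/2); return f
def back(p,uv,z):
    f=K(p); d=np.array([(uv[0]-p['cx'])/f,(uv[1]-p['cy'])/f,1.0])
    R=np.array(p['R']);t=np.array(p['t']); C=-R.T@t; w=R.T@d
    return C+w*(z-C[2])/w[2]
def proj(p,X):
    f=K(p); c=np.array(p['R'])@np.array(X)+np.array(p['t'])
    return np.array([p['cx']+f*c[0]/c[2],p['cy']+f*c[1]/c[2]])
E
python3 - <<'E'
from h import *
im=cv2.imread("pics/top0.png")
c=im[165:305,260:420]; cv2.imwrite("pics/crop0.png",cv2.resize(c,None,fx=4.9,fy=4.2857,interpolation=cv2.INTER_CUBIC)[:600])
c=cv2.resize(im[170:295,262:412],None,fx=4.8,fy=4.8,interpolation=cv2.INTER_CUBIC); cv2.imwrite("pics/crop0.png",c)
im=cv2.imread("pics/side0.png")
c=cv2.resize(im[145:270,270:430],None,fx=4.8,fy=4.8,interpolation=cv2.INTER_CUBIC); cv2.imwrite("pics/crop1.png",c)
E
```

```text
(no output)
```

View pics/crop0.png

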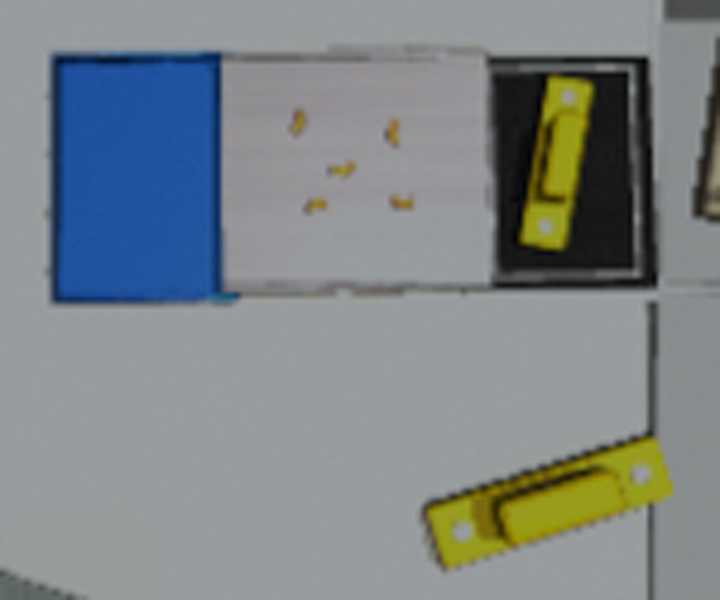

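View pics/crop1.png

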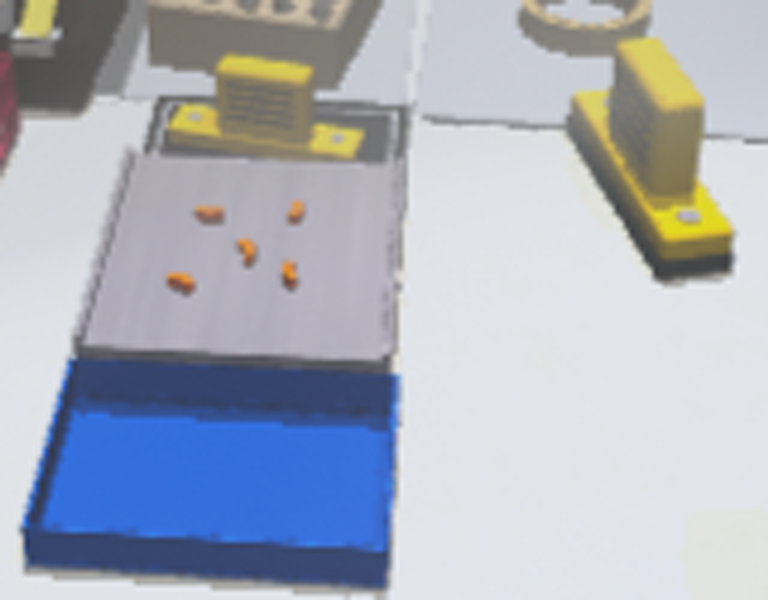

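Run:
```python
from h import *
p=r.camera_params("top"); q=r.camera_params("side")
g=lambda u,v:(262+(u+.5)/4.8-.5,170+(v+.5)/4.8-.5)
g2=lambda u,v:(270+(u+.5)/4.8-.5,145+(v+.5)/4.8-.5)
for n,uv,z in [("tray tl",(53,55),.028),("tray bl",(53,300),.028),("plate tl",(220,53),.045),("plate bl",(222,292),.045),("plate tr",(487,52),.045),("plate br",(492,285),.045),("pad tr",(648,60),.012),("pad br",(656,285),.012),
 ("scr hole t",(568,97),.035),("scr hole b",(545,227),.035),
 ("bl hole l",(462,531),.03),("bl hole r",(641,474),.03)]+[("chip",c,.049) for c in[(299,123),(393,131),(342,170),(315,206),(402,203)]]:
    print(n,back(p,g(*uv),z).round(4))
print("side")
for n,uv,z in [("plate near L",(75,355),.045),("plate near R",(388,362),.045),("plate far L",(130,152),.045),("hole",(194,118),.035),("hole",(337,139),.035)]+[("chip",c,.049) for c in[(209,214),(296,212),(247,250),(180,283),(290,275)]]:
    print(n,back(q,g2(*uv),z).round(4))
s=r.get_state()
im=r.capture("wrist"); cv2.imwrite("pics/w0.png",cv2.cvtColor(im,cv2.COLOR_RGB2BGR))
p=r.camera_params("wrist");print(p, -np.array(p['R']).T@p['t'])
```

```text
tray tl [0.6323 0.2075 0.028 ]
tray bl [0.446  0.1991 0.028 ]
plate tl [0.6344 0.0794 0.045 ]
plate bl [0.4547 0.0718 0.045 ]
plate tr [ 0.6408 -0.1216  0.045 ]
plate br [ 0.4654 -0.1282  0.045 ]
pad tr [ 0.6441 -0.2487  0.012 ]
pad br [ 0.4709 -0.2559  0.012 ]
scr hole t [ 0.6098 -0.1843  0.035 ]
scr hole b [ 0.5106 -0.1682  0.035 ]
bl hole l [ 0.2843 -0.1105  0.03  ]
bl hole r [ 0.3295 -0.2423  0.03  ]
chip [0.5822 0.0184 0.049 ]
chip [ 0.5782 -0.052   0.049 ]
chip [ 0.5478 -0.0147  0.049 ]
chip [0.5202 0.0047 0.049 ]
chip [ 0.5243 -0.06    0.049 ]
side
plate near L [0.6323 0.0887 0.045 ]
plate near R [0.458  0.0735 0.045 ]
plate far L [ 0.6424 -0.1202  0.045 ]
hole [ 0.6111 -0.1818  0.035 ]
hole [ 0.5124 -0.1667  0.035 ]
chip [ 0.579  -0.0511  0.049 ]
chip [ 0.5262 -0.0595  0.049 ]
chip [ 0.5503 -0.0165  0.049 ]
chip [0.5844 0.0206 0.049 ]
chip [0.5216 0.0052 0.049 ]
{'vfov': 60.841057401977764, 'cx': 320.01589773451684, 'cy': 204.70848166724028, 'R': array([[-2.24500871e-01, -9.74473625e-01,  7.15792419e-04],
       [-9.32033613e-01,  2.14937769e-01,  2.91744921e-01],
       [-2.84451582e-01,  6.48298462e-02, -9.56495891e-01]]), 't': array([ 0.6748506 , -0.03629914,  0.39028178])} [0.22868879 0.64012426 0.38340996]
```

View pics/w0.png

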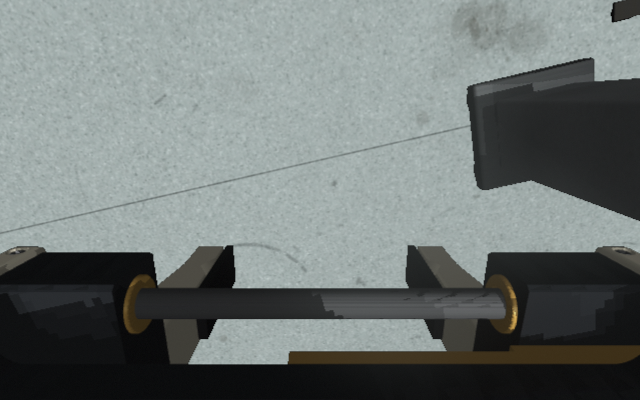

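The close-up confirms it: the block on the pad is clearly the smaller one, and the worktop one is about 40% longer with a bigger rib. I'll move over for a wrist-camera view.

```bash
python3 -m inch '0.028 0.028 0 0 0 -0.07 0.6; 0.028 0.029 0 0 0 0 0.6; 0.028 0.029 0 0 0 0 0.6; 0.028 0.029 0 0 0 0 0.6; 0.028 0.029 0 0 0 0 0.6; 0.028 0.029 0 0 0 0 0.6; 0.028 0.029 0 0 0 0 0.6; 0.028 0.029 0 0 0 0 0.6; 0.028 0.029 0 0 0 0 0.6; 0.028 0.029 0 0 0 0 0.6; 0.028 0.029 0 0 0 0 0.6; 0.028 0.029 0 0 0 0 0.6' 30
python3 -m inch '0.011 0.039 0 0 0 0 0.6; 0.011 0.039 0 0 0 0 0.6; 0.011 0.039 0 0 0 0 0.6; 0.011 0.039 0 0 0 0 0.6; 0.011 0.039 0 0 0 0 0.6; 0.011 0.039 0 0 0 0 0.6; 0.011 0.039 0 0 0 0 0.6; 0.011 0.039 0 0 0 0 0.6; 0.011 0.039 0 0 0 0 0.6; 0 0 0 0 0 0 0.6; 0 0 0 0 0 0 0.6'
python3 - <<'E'
from h import *
s=r.get_state(); p=r.camera_params("wrist")
im=r.capture("wrist"); cv2.imwrite("pics/w1.png",cv2.cvtColor(im,cv2.COLOR_RGB2BGR))
import pickle; pickle.dump(p,open("w1.pkl","wb")); print(s['qd'].round(2),s['tcp_pos'],s['eef_rot'])
E
```

```text
time_s: 1.15
tcp_pos: [0.4275, 0.2595, 0.2267]
eef_rot: [-180.0, -0.0, -8.9]
contact_force: [0.9, 0.3, -0.7]
gripper_width: 0.0525
time_s: 2.07
tcp_pos: [0.4698, -0.103, 0.2262]
eef_rot: [180.0, 0.1, -9.2]
contact_force: [-0.4, -0.4, -0.6]
gripper_width: 0.0527
[ 3.64 -0.77 -0.53 -0.39 -0.03 -1.31] [ 0.4697925  -0.10302659  0.22615504] [ 1.79987118e+02  5.01200860e-02 -9.21260653e+00]
```

View pics/w1.png

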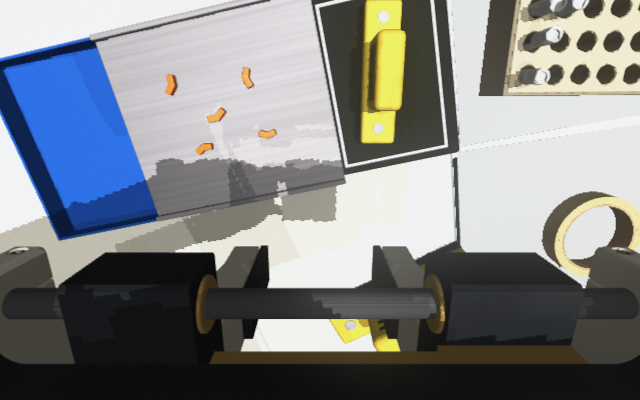

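Run:
```python
from h import *
im=cv2.imread("pics/w1.png")
c=cv2.resize(im[0:190,300:470],None,fx=3,fy=3,interpolation=cv2.INTER_CUBIC); cv2.imwrite("pics/w1c.png",c)
c=cv2.resize(im[0:245,60:350],None,fx=2.4,fy=2.4,interpolation=cv2.INTER_CUBIC); cv2.imwrite("pics/w1d.png",c)
```

```text
(no output)
```

View pics/w1c.png

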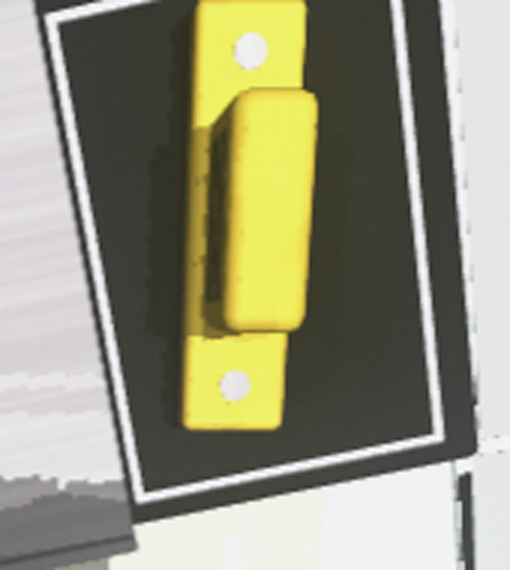

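View pics/w1d.png

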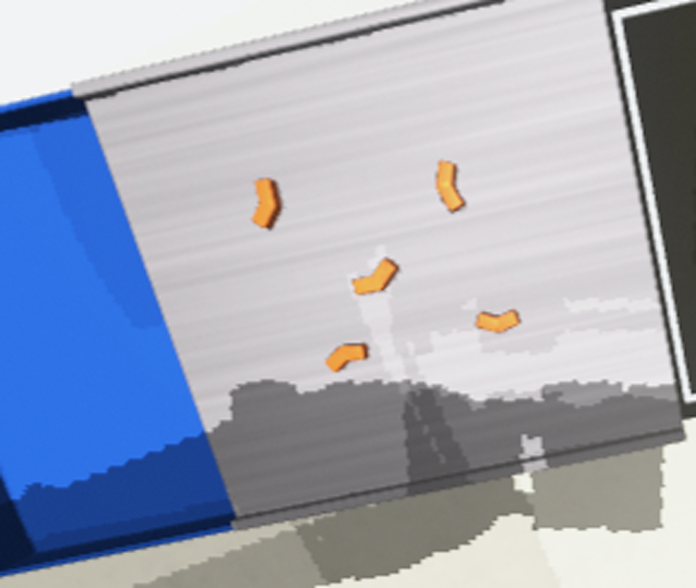

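Run:
```python
from h import *
import pickle; p=pickle.load(open("w1.pkl","rb"))
c=lambda u,v:(300+(u+.5)/3-.5,(v+.5)/3-.5)
d=lambda u,v:(60+(u+.5)/2.4-.5,(v+.5)/2.4-.5)
P={}
for n,uv,z in [("plate TL",d(88,100),.045),("plate BL",d(235,518),.045),("plate padedge top",d(603,2),.045),("padedge bot",d(684,428),.045),
 ("liptop BL",d(233,530),.051),("liptop BR",d(685,440),.051),
 ("pad w tl",c(47,17),.012),("pad w bl",c(140,500),.012),("pad w br",c(440,438),.012),("pad w r top",c(397,2),.012),("pad br",c(474,452),.012),("pad r top",c(440,2),.012),("pad bl",c(134,520),.012),
 ("hole t",c(250,50),.035),("hole b",c(235,386),.035),("rib tl",c(237,92),.083),("rib tr",c(315,95),.083),("rib bl",c(226,325),.083),("rib br",c(302,326),.083),
 ("bl",c(184,428),.035),("br",c(281,428),.035)]+[("chip",d(*a),.049) for a in [(265,203),(449,186),(375,277),(347,355),(498,320)]]:
    X=back(p,uv,z);P[n]=X; print(n,X.round(4))
a=lambda A,B:np.degrees(np.arctan2(-(P[B]-P[A])[0],(P[B]-P[A])[1]))
b=lambda A,B:np.degrees(np.arctan2((P[B]-P[A])[1],(P[B]-P[A])[0]))
print(b("plate BL","plate TL"),b("padedge bot","plate padedge top"),a("liptop BR","liptop BL"),b("pad w bl","pad w tl"),b("pad w br","pad w r top"),a("pad w br","pad w bl"))
print("scr",b("hole b","hole t"),b("rib bl","rib tl"),b("rib br","rib tr"),(P["hole b"]+P["hole t"])/2,sum(P["rib "+k] for k in("tl","tr","bl","br"))/4)
```

```text
plate TL [0.6317 0.0765 0.045 ]
plate BL [0.4619 0.0715 0.045 ]
plate padedge top [ 0.6326 -0.121   0.045 ]
padedge bot [ 0.4702 -0.1281  0.045 ]
liptop BL [0.4583 0.0706 0.051 ]
liptop BR [ 0.4664 -0.1275  0.051 ]
pad w tl [ 0.6361 -0.1251  0.012 ]
pad w bl [ 0.4753 -0.1329  0.012 ]
pad w br [ 0.4803 -0.243   0.012 ]
pad w r top [ 0.6223 -0.2368  0.012 ]
pad br [ 0.4733 -0.2549  0.012 ]
pad r top [ 0.6201 -0.2504  0.012 ]
pad bl [ 0.4682 -0.1297  0.012 ]
hole t [ 0.6119 -0.1841  0.035 ]
hole b [ 0.5128 -0.1684  0.035 ]
rib tl [ 0.5938 -0.1702  0.083 ]
rib tr [ 0.5898 -0.1906  0.083 ]
rib bl [ 0.535  -0.1605  0.083 ]
rib br [ 0.5313 -0.1817  0.083 ]
bl [ 0.5018 -0.1499  0.035 ]
br [ 0.4965 -0.1822  0.035 ]
chip [0.585  0.0195 0.049 ]
chip [ 0.5796 -0.0521  0.049 ]
chip [ 0.5513 -0.0156  0.049 ]
chip [0.5232 0.0033 0.049 ]
chip [ 0.527  -0.0603  0.049 ]
1.7072005874502023 2.4731942360826076 2.355519496228282 2.7853265809358785 2.4978573079198134 2.6158925836083804
scr -9.001880525680173 -9.347155266173763 -8.638852148127656 [ 0.56239514 -0.17629817  0.035     ] [ 0.5624547  -0.17577857  0.083     ]
```

The wrist picture gives the scraper centre as (0.5625, -0.176) with yaw -9°. The plate centre is about (0.551, -0.025) with yaw 2.4°, the tray is at +y, and all five chips are visible on the plate at about (125–270, 75–150). Next I'll go above the scraper.

```bash
python3 -m inch '0.0344 0.0191 0 0 0 -0.0035 0.57; 0.0344 0.0191 0 0 0 0 0.57; 0.0344 0.019 0 0 0 0 0.57; 0 0 0.04 0 0 0 0.57; 0 0 0.04 0 0 0 0.57; 0 0 0 0 0 0 0.57; 0 0 0 0 0 0 0.57'
python3 - <<'E'
from h import *
s=r.get_state(); print(s['tcp_pos'],s['eef_rot'],s['contact_force'])
for n in("wrist","side"):
    im=r.capture(n); im=cv2.cvtColor(im,cv2.COLOR_RGB2BGR)
    if n=="side": im=cv2.resize(im[120:270,270:430],None,fx=4,fy=4)
    cv2.imwrite(f"pics/{n}2.png",im)
E
```

```text
time_s: 2.7
tcp_pos: [0.5623, -0.1718, 0.1452]
eef_rot: [179.9, 0.3, -8.6]
contact_force: [0.1, -0.1, 1.0]
gripper_width: 0.0499
[ 0.56227253 -0.17179204  0.14521631] [179.93753914   0.29112703  -8.61350806] [ 0.12264278 -0.14852228  0.9946171 ]
```

View pics/wrist2.png

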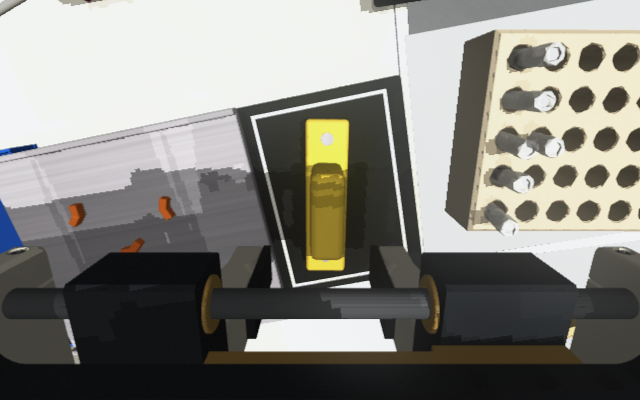

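View pics/side2.png

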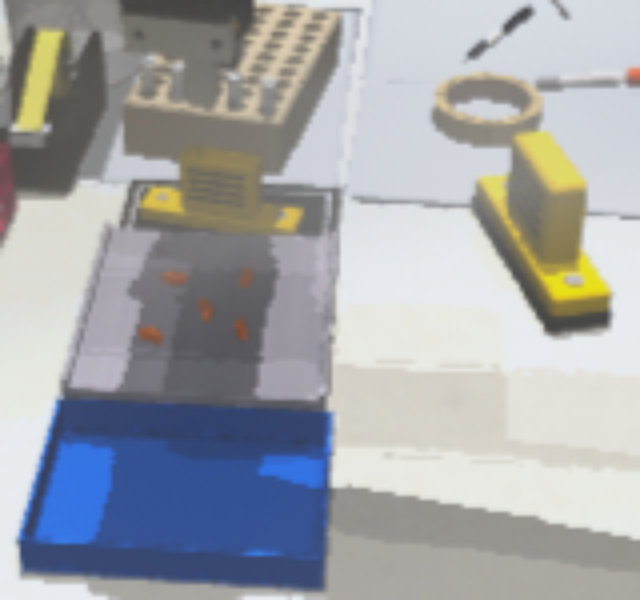

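The wrist view shows the rib centred between the fingers (about 327 against 322 px), and the gripper body will pass above the rack on the right. I'll descend and grip.

```bash
python3 -m inch '0 0.004 0.03 0 0 0 0.57; 0 0 0.03 0 0 0 0.57; 0 0 0.024 0 0 0 0.57; 0 0 0.010 0 0 0 0.57; 0 0 0 0 0 0 0.57; 0 0 0 0 0 0 0.57'
python3 -m inch '0 0 0 0 0 0 0.15; 0 0 0 0 0 0 0.15; 0 0 0 0 0 0 0.15; 0 0 0 0 0 0 0.15; 0 0 0 0 0 0 0.15; 0 0 0 0 0 0 0.15' 35
```

```text
time_s: 3.3
tcp_pos: [0.5644, -0.1768, 0.0547]
eef_rot: [180.0, -0.1, -8.7]
contact_force: [0.5, 0.4, 0.4]
gripper_width: 0.0497
time_s: 3.8
tcp_pos: [0.5632, -0.1771, 0.0533]
eef_rot: [180.0, -0.0, -8.7]
contact_force: [-2.0, 1.9, 5.2]
gripper_width: 0.0236
```

```bash
python3 -m inch '0 0 -0.015 0 0 0 0.15; 0 0 -0.025 0 0 0 0.15; 0 0 -0.025 0 0 0 0.15; 0 0 0 0 0 -0.0985 0.15; 0 0 0 0 0 -0.0985 0.15; -0.0019 -0.025 0 0 0 0 0.15; -0.0019 -0.025 0 0 0 0 0.15; -0.0019 -0.0255 0 0 0 0 0.15; 0 0 0 0 0 0 0.15; 0 0 0 0 0 0 0.15'
python3 - <<'E'
from h import *
s=r.get_state(); print(s['tcp_pos'],s['eef_rot'],s['contact_force'])
for n in("wrist","side"):
    im=r.capture(n); im=cv2.cvtColor(im,cv2.COLOR_RGB2BGR)
    if n=="side": im=cv2.resize(im[120:270,270:430],None,fx=4,fy=4)
    cv2.imwrite(f"pics/{n}3.png",im)
E
```

```text
time_s: 4.63
tcp_pos: [0.5535, -0.1008, 0.1174]
eef_rot: [-180.0, 0.0, 2.7]
contact_force: [0.1, -0.5, -1.3]
gripper_width: 0.0236
[ 0.55348753 -0.10076241  0.11738198] [-1.79992948e+02  3.17159270e-02  2.67137213e+00] [ 0.11824565 -0.50952343 -1.26307043]
```

View pics/wrist3.png

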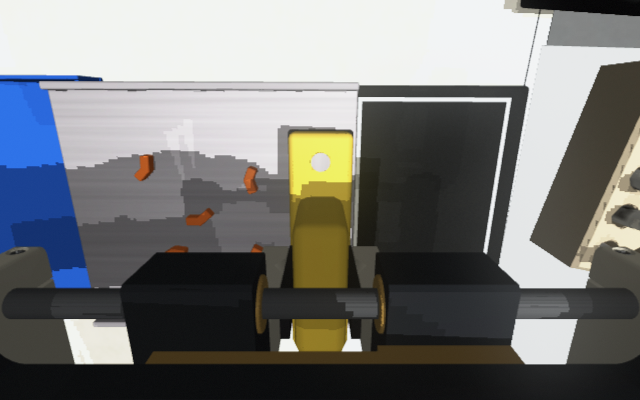

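View pics/side3.png

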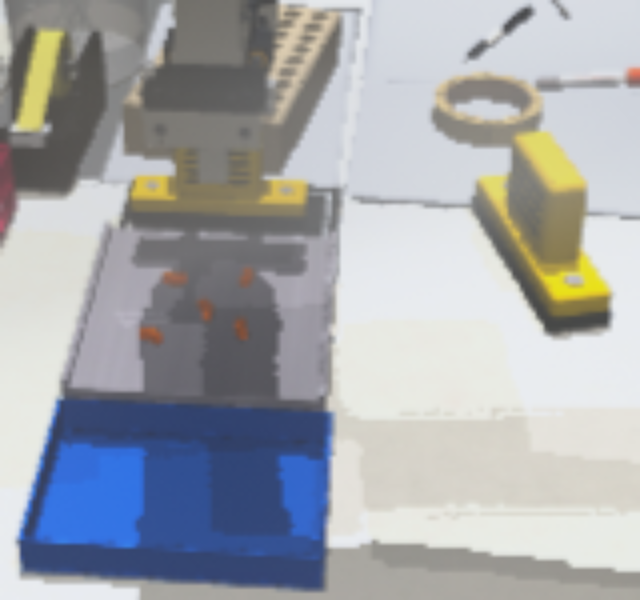

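The scraper is held level and parallel to the plate edge, behind all the chips (blade at about 290–355 px, nearest chip at 250 px). I'll lower it onto the plate.

```bash
python3 -m inch '0 0 0.014 0 0 0 0.15; 0 0 0.012 0 0 0 0.15; 0 0 0.002 0 0 0 0.15; 0 0 0.001 0 0 0 0.15; 0 0 0 0 0 0 0.15; 0 0 0 0 0 0 0.15'
python3 -m inch '0 0 0.002 0 0 0 0.15; 0 0 0 0 0 0 0.15'
```

```text
time_s: 5.23
tcp_pos: [0.5543, -0.1022, 0.0891]
eef_rot: [180.0, -0.0, 2.5]
contact_force: [0.1, 0.5, -1.5]
gripper_width: 0.024
time_s: 5.4
tcp_pos: [0.554, -0.1019, 0.0868]
eef_rot: [-180.0, -0.0, 2.6]
contact_force: [-0.7, -0.4, -1.6]
gripper_width: 0.0242
```

```bash
python3 -m inch '0 0 0.001 0 0 0 0.15; 0 0 0 0 0 0 0.15'
python3 -m inch '0 0 0.001 0 0 0 0.15; 0 0 0 0 0 0 0.15'
```

```text
time_s: 5.57
tcp_pos: [0.5541, -0.1018, 0.0863]
eef_rot: [180.0, -0.0, 2.6]
contact_force: [-1.7, 0.2, 3.4]
gripper_width: 0.0234
time_s: 5.73
tcp_pos: [0.5541, -0.1018, 0.0862]
eef_rot: [180.0, -0.1, 2.6]
contact_force: [-5.9, 1.4, 13.2]
gripper_width: 0.0237
```

```bash
python3 -m inch '0 -0.006 0 0 0 0 0.15; 0 -0.01 0 0 0 0 0.15; 0 -0.012 0 0 0 0 0.15; 0 -0.012 0 0 0 0 0.15; 0 -0.012 0 0 0 0 0.15; 0 -0.012 0 0 0 0 0.15; 0 -0.012 0 0 0 0 0.15; 0 -0.012 0 0 0 0 0.15; 0 -0.012 0 0 0 0 0.15; 0 0 0 0 0 0 0.15'
python3 - <<'E'
from h import *
s=r.get_state(); print(s['tcp_pos'],s['eef_rot'],s['contact_force'])
for n in("wrist","side"):
    im=r.capture(n); im=cv2.cvtColor(im,cv2.COLOR_RGB2BGR)
    if n=="side": im=cv2.resize(im[120:270,270:430],None,fx=4,fy=4)
    cv2.imwrite(f"pics/{n}4.png",im)
E
```

```text
time_s: 6.57
tcp_pos: [0.5508, -0.0003, 0.0863]
eef_rot: [-180.0, -0.2, 2.7]
contact_force: [-3.3, 5.4, 10.2]
gripper_width: 0.0238
[ 5.50803355e-01 -3.19271237e-04  8.62599195e-02] [-179.98402736   -0.18740373    2.66430943] [-3.33392731  5.40681272 10.17247753]
```

View pics/wrist4.png

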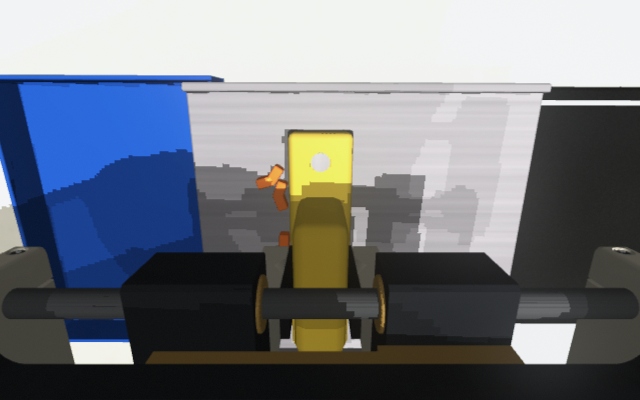

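View pics/side4.png

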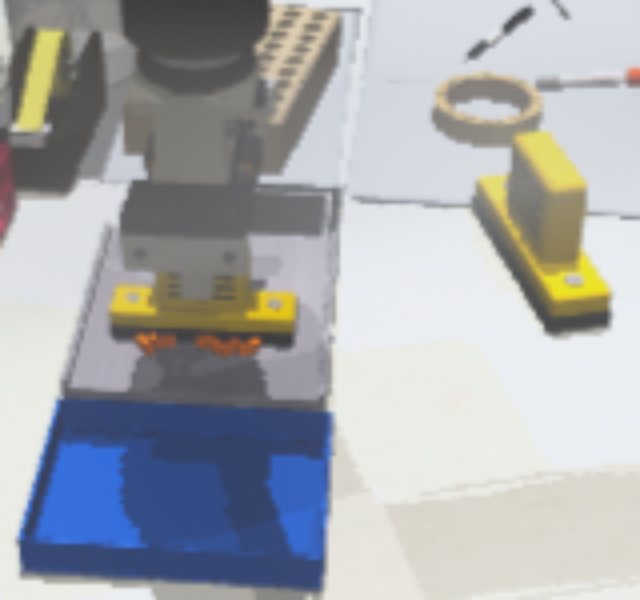

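All the chips lie in front of the blade (wrist 255–290 px, side 140–260 px). I'll continue over the end.

```bash
python3 -m inch '0 -0.008 0 0 0 0 0.15; 0 -0.012 0 0 0 0 0.15; 0 -0.012 0 0 0 0 0.15; 0 -0.012 0 0 0 0 0.15; 0 -0.012 0 0 0 0 0.15; 0 -0.012 0 0 0 0 0.15; 0 -0.004 0 0 0 0 0.15; 0 0 0 0 0 0 0.15; 0 0 0 0 0 0 0.15'
python3 - <<'E'
from h import *
s=r.get_state(); print(s['tcp_pos'],s['eef_rot'],s['contact_force'])
for n in("wrist","side"):
    im=r.capture(n); im=cv2.cvtColor(im,cv2.COLOR_RGB2BGR)
    if n=="side": im=cv2.resize(im[120:270,270:430],None,fx=4,fy=4)
    cv2.imwrite(f"pics/{n}5.png",im)
E
```

```text
time_s: 7.42
tcp_pos: [0.5475, 0.0709, 0.0862]
eef_rot: [-180.0, -0.2, 2.6]
contact_force: [-1.4, 2.3, 8.8]
gripper_width: 0.0237
[0.54746462 0.07086146 0.08624833] [-1.79961986e+02 -1.78096606e-01  2.64833555e+00] [-1.41120726  2.2790573   8.76060707]
```

View pics/wrist5.png

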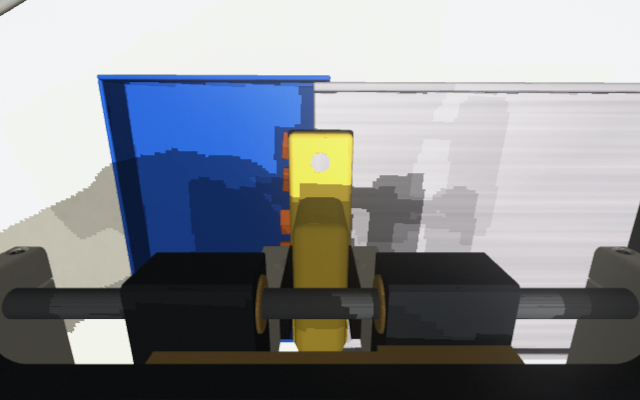

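View pics/side5.png

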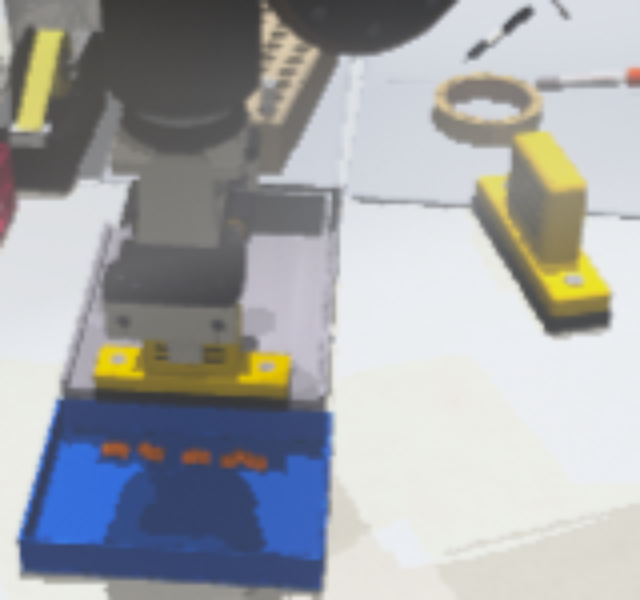

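The side view shows five chips in the tray at about (115–265, 450–465), and the plate looks clear behind the blade. I'll lift, return over the pad and check.

```bash
python3 -m inch '0 0 -0.01 0 0 0 0.15; 0 0 -0.02 0 0 0 0.15; 0 0 -0.02 0 0 0 0.15; 0 0.02 0 0 0 0 0.15; 0 0.032 0 0 0 0 0.15; 0 0.032 0 0 0 0 0.15; 0 0.032 0 0 0 0 0.15; 0 0.032 0 0 0 0 0.15; 0 0.032 0 0 0 0 0.15; 0 0.032 0 0 0 0 0.15; 0 0.027 0 0 0 0 0.15; 0 0.015 0 0 0 0 0.15; 0 0 0 0 0 0 0.15; 0 0 0 0 0 0 0.15'
python3 - <<'E'
from h import *
s=r.get_state(); print(s['tcp_pos'],s['eef_rot'],s['contact_force'])
for n in("wrist","side","top"):
    im=r.capture(n); im=cv2.cvtColor(im,cv2.COLOR_RGB2BGR)
    if n=="side": im=cv2.resize(im[120:270,270:430],None,fx=4,fy=4)
    if n=="top": im=cv2.resize(im[160:300,250:420],None,fx=4,fy=4)
    cv2.imwrite(f"pics/{n}6.png",im)
E
```

```text
time_s: 8.68
tcp_pos: [0.5571, -0.1845, 0.1346]
eef_rot: [-180.0, 0.0, 2.4]
contact_force: [-0.9, -0.3, -1.3]
gripper_width: 0.0241
[ 0.55713129 -0.18454381  0.13460959] [-1.79992623e+02  2.23573689e-02  2.44385981e+00] [-0.89251754 -0.34898943 -1.345511  ]
```

View pics/wrist6.png

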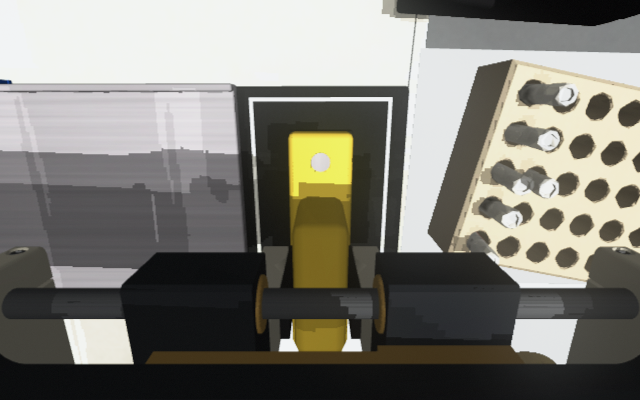

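View pics/side6.png

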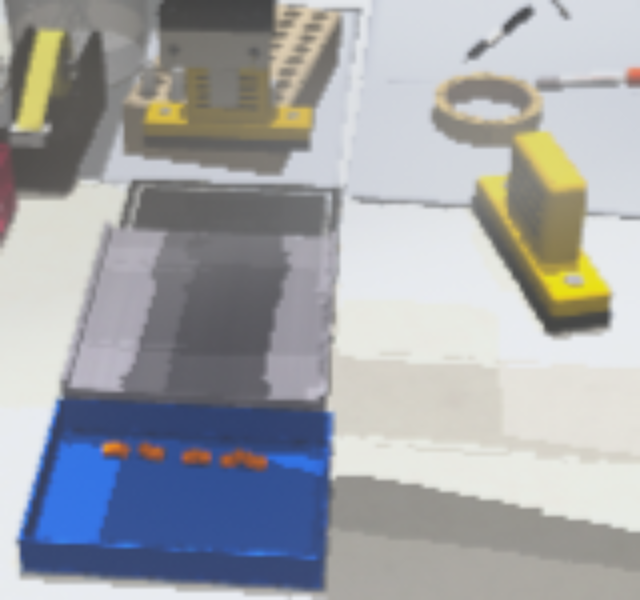

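View pics/top6.png

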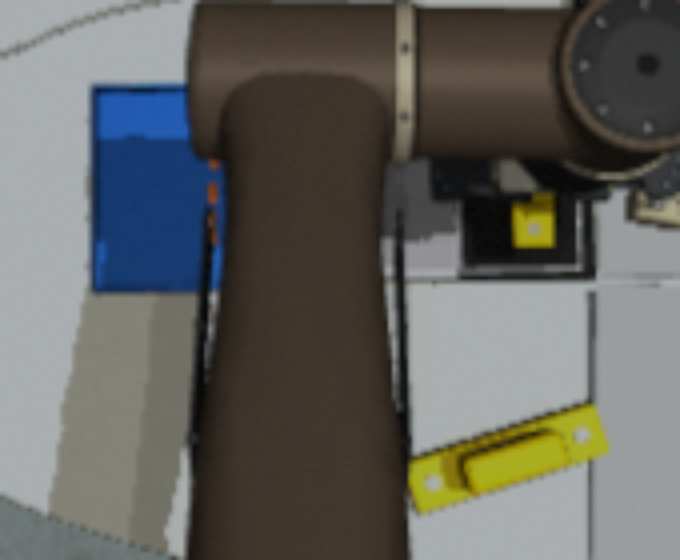

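The plate is empty, the five chips are in the tray and the scraper is centred over the pad. I'll lower it.

```bash
python3 -m inch '0 0 0.025 0 0 0 0.15; 0 0 0.028 0 0 0 0.15; 0 0 0.018 0 0 0 0.15; 0 0 0.006 0 0 0 0.15; 0 0 0.002 0 0 0 0.15; 0 0 0 0 0 0 0.15; 0 0 0 0 0 0 0.15'
python3 -m inch '0 0 0.001 0 0 0 0.15; 0 0 0 0 0 0 0.15'
```

```text
time_s: 9.42
tcp_pos: [0.5586, -0.1835, 0.0569]
eef_rot: [180.0, -0.1, 2.6]
contact_force: [-0.5, -0.4, -0.8]
gripper_width: 0.0239
time_s: 9.58
tcp_pos: [0.5582, -0.1837, 0.0556]
eef_rot: [180.0, -0.1, 2.6]
contact_force: [0.2, 0.1, -2.1]
gripper_width: 0.0237
```

```bash
python3 -m inch '0 0 0.0015 0 0 0 0.15; 0 0 0 0 0 0 0.15'
python3 -m inch '0 0 0.001 0 0 0 0.15; 0 0 0 0 0 0 0.15'
```

```text
time_s: 9.75
tcp_pos: [0.5576, -0.1838, 0.0533]
eef_rot: [-180.0, -0.0, 2.6]
contact_force: [-0.9, 0.1, -1.7]
gripper_width: 0.0242
time_s: 9.92
tcp_pos: [0.5576, -0.1838, 0.0532]
eef_rot: [180.0, -0.0, 2.6]
contact_force: [-3.3, 1.7, 8.5]
gripper_width: 0.0239
```

Contact is at 8.5 N, at the same height as when I picked it up. I'll release with a partial opening, then retreat upwards.

```bash
python3 -m inch '0 0 0 0 0 0 0.3; 0 0 0 0 0 0 0.4; 0 0 0 0 0 0 0.5; 0 0 0 0 0 0 0.57; 0 0 0 0 0 0 0.57; 0 0 0 0 0 0 0.57'
python3 -m inch '0 0 -0.01 0 0 0 0.57; 0 0 -0.02 0 0 0 0.57; 0 0 -0.03 0 0 0 0.57; 0 0 -0.035 0 0 0 0.57; 0 0 -0.035 0 0 0 0.57; -0.03 0 -0.02 0 0 0 0.57; -0.04 0 0 0 0 0 0.57; -0.03 -0.01 0 0 0 0 0.57; 0 -0.02 0 0 0 0 0.57; 0 0 0 0 0 0 0.57; 0 0 0 0 0 0 0.57'
python3 - <<'E'
from h import *
s=r.get_state(); print(s['tcp_pos'],s['eef_rot'],s['contact_force'])
for n in("wrist","side","top"):
    im=r.capture(n); im=cv2.cvtColor(im,cv2.COLOR_RGB2BGR); cv2.imwrite(f"pics/{n}7f.png",im)
    if n=="side": im=cv2.resize(im[120:270,270:430],None,fx=4,fy=4)
    cv2.imwrite(f"pics/{n}7.png",im)
E
```

```text
time_s: 10.42
tcp_pos: [0.5575, -0.1838, 0.052]
eef_rot: [180.0, 0.0, 2.6]
contact_force: [-0.2, 0.7, -0.2]
gripper_width: 0.049
time_s: 11.33
tcp_pos: [0.4563, -0.1579, 0.2035]
eef_rot: [180.0, -0.1, 2.6]
contact_force: [0.5, -0.0, 0.0]
gripper_width: 0.0499
[ 0.45631701 -0.15788418  0.20347871] [ 1.79991526e+02 -1.35085307e-01  2.64072871e+00] [ 0.48403359 -0.01663721  0.03654206]
```

View pics/wrist7.png

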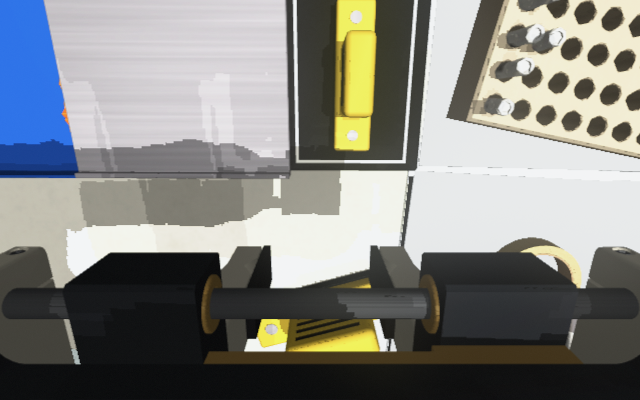

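View pics/side7.png

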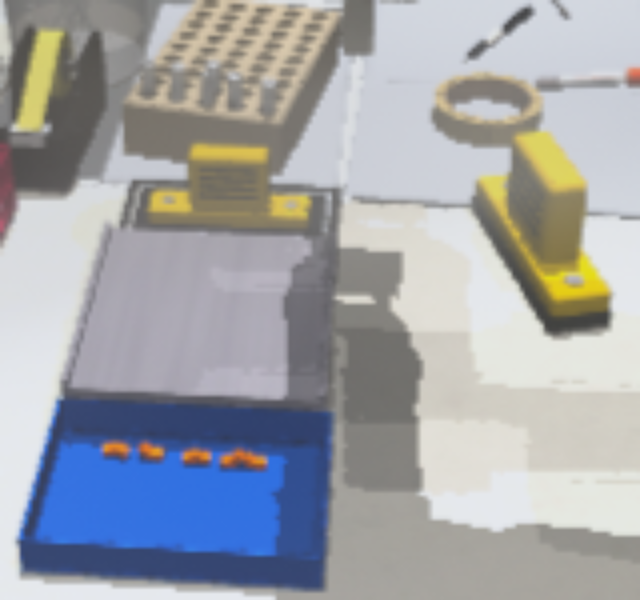

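View pics/top7.png

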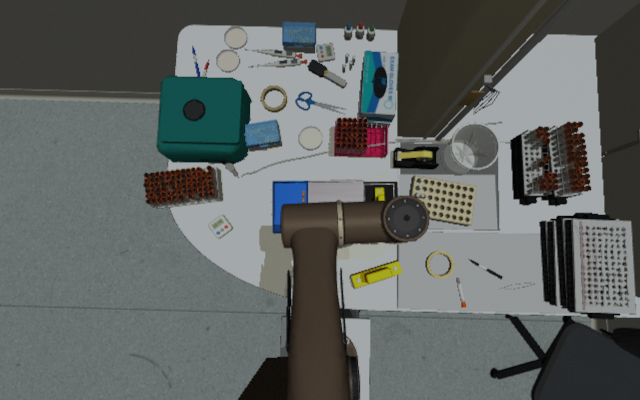

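The scraper stands upright inside the white border (wrist 355,75) and the plate is clear. To count the chips for certain, I'll take one wrist look over the tray.

```bash
python3 -m inch '0 -0.04 0 0 0 0 0.57; 0 -0.04 0 0 0 0 0.57; 0 -0.04 0 0 0 0 0.57; 0 -0.04 0 0 0 0 0.57; 0 -0.04 0 0 0 0 0.57; 0 0 0 0 0 0 0.57; 0 0 0 0 0 0 0.57'
python3 - <<'E'
from h import *
p=r.camera_params("wrist"); im=r.capture("wrist"); im=cv2.cvtColor(im,cv2.COLOR_RGB2BGR); cv2.imwrite("pics/wrist8.png",im)
print(r.get_state()['contact_force'])
for n in("timer","masking_tape","petri_dish"):
    im=r.capture("top"); print(n,[(d['xy'],d['p']) for d in r.recognise(n,"top")][:2])
E
```

```text
time_s: 12.07
tcp_pos: [0.4477, 0.0434, 0.2019]
eef_rot: [180.0, 0.0, 2.8]
contact_force: [0.3, -0.1, -0.1]
gripper_width: 0.0499
[-0.39802884  0.22666161 -0.19755776]
timer [([224.5, 226.2], 0.93)]
masking_tape [([448.1, 268.2], 0.89)]
petri_dish [([309.0, 142.2], 0.74)]
```

View pics/wrist8.png

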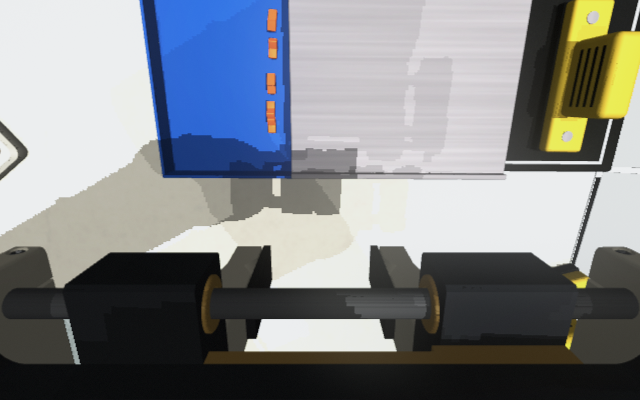

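Run:
```python
import cv2
im=cv2.imread("pics/wrist8.png"); cv2.imwrite("pics/w8c.png",cv2.resize(im[0:145,230:320],None,fx=4.1,fy=4.1,interpolation=cv2.INTER_CUBIC))
```

```text
(no output)
```

View pics/w8c.png

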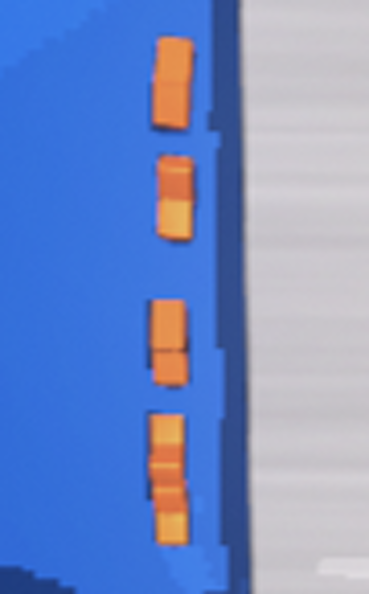

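The crop shows five chips in the tray: three singles, plus one double-length pair at rows 415–545. The plate is clear, so I'll hand in.

Run:
```python
from plant import r
print(r.close_job(), r.get_state()['time_s'])
```

```text
the job is handed in; nothing more can be done
the job is handed in; nothing more can be done
```

All five shards are in the blue tray, and the scraper is back standing upright on the black pad. I took the smaller yellow block by its rib, pressed it on the plate at about 10 N and wiped in one pass. The job was handed in at about 12.3 s on the robot clock.

- **Shards:** The last wrist picture shows the plate empty and orange shards in the tray as three singles and one touching pair. I read that pair as two shards because it is about 1.4 times the length of a single.
- **Scraper:** It stands inside the pad's white border and the gripper is clear of it.
- **Other things:** The timer, tape and petri dish looked unmoved in the last top picture, judged by eye and by where the recogniser found them. The recogniser put the tape about 9 px to the right of where I see the ring, which I took as its own error.
- **Forces:** The highest reading printed was about 15 N, from readings at the end of each move, with no unexpected contact.

No check failed.

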